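Discard a cracked titration tile

TASK

The white tile in the blue three-sided holder is cracked: without lifting it, press lightly on its top to slide it out through the holder's open side, move it along the bench to where the yellow bin stands below, and push it off the far edge so that it drops into the bin. It shatters if pressed or pushed too hard, so keep the force on it below 25 N. Leave the bottle, flask and vial where they stand.

Things in the scene. Friction and masses are not known exactly. Their poses are not given: they have to be found in the camera images.
- tile_center (a point): Centre of the loose ceramic tile, 100 (x) x 96 (y) x 10 mm, 0.19 to 0.33 kg, x towards the holder's open side. Lies on the bench with 2 mm play to each wall (no finger fits), too wide to grip. Rigid: touch its top slowly (5 mm/s). Shut fingertips pressed on the middle at about 10 N drag it by friction (under 4 N they may slip; the force can climb while dragging); it shatters above 25 N
- holder: Fixed blue plastic frame around the tile, no floor: walls 13 mm high, 8 mm thick, on its -x, +y and -y sides; inside 104 mm (x) by 100 mm (y); open on +x, which faces the bench's far edge, turned up to 0.3 rad either way. Origin on the bench at the middle of the inside; walls end 50 mm ahead of it, so the tile is clear once its centre is over 100 mm ahead along x
- bench_edge (a point): A point on the straight far edge of the black bench top; the edge runs along world y, the bench surface is at this height (z = 0), and beyond it (+x) there is a drop to the bin. The bench top is 35 mm thick
- bin_mouth (a point): Centre of the open mouth of the fixed yellow broken-glass bin (outside 250 mm in x, 270 mm in y, 125 mm deep, walls 5 mm) on a trolley below the bench edge; its rim is 50 mm below the bench surface, its near wall tucked under the bench. x points away from the robot
- bottle: Bystander: amber bottle with blue cap, 64 mm across, 130 mm tall, loose; origin at the centre of its underside
- flask: Bystander: clear conical flask, 72 mm across, 110 mm tall, loose; origin at the centre of its underside
- vial: Bystander: small amber vial with black cap, 27 mm across, 38 mm tall, loose, beside the holder; origin at the centre of its underside
Things that resemble listed ones, but are neither listed nor needed, are in the scene too. Several things look just like the part that bears tile_center: the one meant starts farthest to the robot's right.

How it is judged (in metres and radians):
On the way:
1. the tile has been slid out of the holder's open side and still lies flat on the bench (x of tile_center in the frame of holder above 0.1 m and angle between tile_center's own z axis and vertical below 0.1 rad and height (world z) of tile_center above 0 m), for 0.1 s.
At the end, for the whole second after the job is handed in: The tile lies inside the yellow bin, its centre between the bin's walls and at least 40 mm below the rim, and at rest; the bottle, flask and vial are within 20 mm of where they stood (x of tile_center in the frame of bin_mouth between -0.12 and 0.12 m and y of tile_center in the frame of bin_mouth between -0.13 and 0.13 m and z of tile_center in the frame of bin_mouth between -0.135 and -0.04 m and distance of each of bottle, flask, vial from where it was at the start of the episode below 0.02 m and linear speed of tile below 0.03 m/s); the robot touches nothing.
It fails at once if the tile is pressed or pushed by the robot with more than 25 N (contact force between the arm and tile above 25 N).
It fails at once if the tile is pressed or pushed by the fingers with more than 25 N (contact force between the fingers and tile above 25 N).
It fails at once if the tile is lifted (its centre more than 35 mm above the bench) (height (world z) of tile_center above 0.035 m).
It fails at once if a bystander is shifted by more than 20 mm (distance of any of bottle, flask, vial from where it was at the start of the episode above 0.02 m).
It also fails if it takes over 72 s, if anything falls off the work surface, if the arm or the gripper's body presses on something with over 40 N, if the wrist force passes 120 N, or if a joint passes its speed limit or range.

ROBOT

A 6-joint arm with a two-finger parallel gripper is mounted at the origin on the work surface. World frame = base frame: x ahead of the robot, y to its left, z up, the work surface at z = 0. Lengths are in m, angles in degrees, forces in N, time in s.
With the tool pointing down it reaches from about 0.4 to 0.825 m from the base axis. Payload 7 kg.
Tool frame: the origin (TCP) lies midway between the tips of the shut fingers; the grasp point (between the pads) lies 19 mm behind it; z points along the fingers, y is the line along which they close (so a half turn about z gives the same grasp; the last joint's range is limited). The gripper opens to 88 mm and grips with 3 to 60 N. Pads are 19 mm wide; open, the fingers measure 130 mm over their backs; the gripper's body (78 mm by 193 mm) begins 47 mm behind the grasp point.
Start: joints at [-57.175, 20.546, 0.682, 0, -70.136, -16.507], TCP at [0.19, -0.648, 0.227] pointing down, gripper open.
Joint ranges: [-176.03, 176.03], [-82.01, 121.73], [-58.28, 71.71], [-173.87, 95.51], [-174.79, -0.11], [-173.66, 173.66]. Speed limits (degrees/s): [136.94, 136.94, 172.46, 180, 180, 180].

INTERFACE

Orientations are given as [roll, pitch, yaw] about the fixed x, y, z axes, in that order (R = Rz(yaw) Ry(pitch) Rx(roll)).
In Python, from plant import r, eyes, workorder gives the robot as it stands.
- The arm moves only by the tool step_arm, never from a script. Its argument "plan" is a list of rows, each a list of 5 numbers: the shift along the tool's x, y, z each as a share of 25 cm, from -1 to 1, then the turn about the tool's z as a share of 60 degrees, from -1 to 1, then the finger opening in mm, from 0 to 87.6. In form: [[x, y, z, turn, jaw], ...]. A call has 1 to 12 rows; each row is the pose to reach, as a shift and turn from the pose commanded when the call began, along the tool's axes at that moment; what a row does not reach only later rows make up. A row lasts 1/12 s, in which the tool goes at most 41.7 mm and 7.16 degrees, less where a joint would pass 70% of its speed; a pose out of reach is approached as far as the arm can. A call with a number of a shift or a turn outside -1 to 1 is refused whole. A call with a gripper value outside its range is refused whole. The fingers move at their own pace and stop on an object; "newtons" is the grip in N (left out, the last holds). Time passes only in rows, so rows that repeat a pose let the fingers close. It gives the time, the measured TCP pose, the force, the opening and the grip force at its end, in the units of the state.
- r.get_state(): the state, without advancing time (a new reading comes with each control period).
- eyes.capture(name): name is "scene" or "top"; returns the picture (400x640x3 uint8, red, green, blue); there is no depth.
- eyes.camera_model(name): a dict with "fov_y" (degrees; the focal length in pixels is half the picture's height over the tangent of half this angle, whatever the lens; pixels are square), "cx", "cy" (the principal point, pixels), "world_to_cam" (4x4, takes a point from world to camera coordinates). Camera axes: x right, y up, looking along -z (the intrinsics and any distortion apply to the point x, -y, -z); pixel columns grow to the right and rows downward; lengths in m; the calibration is good to about 2 mm. A picture is of the moment at which its call begins. camera_model takes no time and is no camera call.
- workorder.close_job(): hands the job in; it is judged then, once.
The state is a dict: "time_s": time; "joints": joint angles; "qd": joint speeds; "joint_torque": joint torques, N m; "tcp_pos": TCP position; "eef_rot": TCP orientation; "contact_force": force on the tool from outside, world axes, zero at the start; "moment": the same for the moment, N m; "gripper_width": finger opening in m; "gripper_force": force on a finger pad.
Only numpy, scipy, OpenCV 4.12 (cv2) and the standard library are available. Lean on these libraries where they do the work, as an engineer would, in place of code of your own. Each camera call takes 0.05 s, during which the arm holds its last target. There are 200 camera calls.

## Working session

There is one attempt and no reset: what is moved stays moved. The work goes in short steps, Python scripts to look and compute and a tool call to move; the robot and the scene stay as the last step left them, time stands still between calls to the robot, and variables do not carry over. Pictures are saved under pics/ and viewed, at most 10 in all, crops included, and the job is handed in when it is done.

Besides the shell and the picture viewer there is one more tool, called after "Request:" as name([rows], argument=value, ...), one row to a line, values as JSON. step_arm: Moves the arm, as the interface text tells. Its arguments: {"type":"object","properties":{"plan":{"type":"array"},"newtons":{"type":"number"}},"required":["plan"]}

```bash
mkdir -p pics; python3 - <<'E'
from plant import r,eyes
import cv2
s=r.get_state();print({k:s[k] for k in('time_s','tcp_pos','eef_rot','contact_force','gripper_width')})
for n in('scene','top'):
    cv2.imwrite(f'pics/{n}0.png',eyes.capture(n)[:,:,::-1]);print(n,eyes.camera_model(n))
E
```

```text
{'time_s': 0.0, 'tcp_pos': array([ 0.18949794, -0.64734273,  0.22562571]), 'eef_rot': array([ 1.79904705e+02, -7.86204338e-03, -1.63688726e+02]), 'contact_force': array([-0.54621813,  0.92544564, -0.10388216]), 'gripper_width': 0.08753397686710222}
scene {'fov_y': 47.7918171635375, 'cx': 309.56457639951736, 'cy': 192.18432671872253, 'world_to_cam': array([[ 5.16398723e-01,  8.56348210e-01, -3.19655889e-04,
        -2.75639458e-01],
       [-6.00630257e-01,  3.62460616e-01,  7.12646895e-01,
         2.97852296e-01],
       [ 6.10389755e-01, -3.67817951e-01,  7.01522845e-01,
        -1.32753328e+00],
       [ 0.00000000e+00,  0.00000000e+00,  0.00000000e+00,
         1.00000000e+00]])}
top {'fov_y': 47.65424517430314, 'cx': 317.2866639309427, 'cy': 204.53043798705832, 'world_to_cam': array([[-0.0237027 , -0.99955701, -0.01799881,  0.04265505],
       [ 0.99291124, -0.02563499,  0.11606084, -0.49726351],
       [-0.11647083, -0.01512026,  0.99307901, -0.97391906],
       [ 0.        ,  0.        ,  0.        ,  1.        ]])}
```

View pics/top0.png

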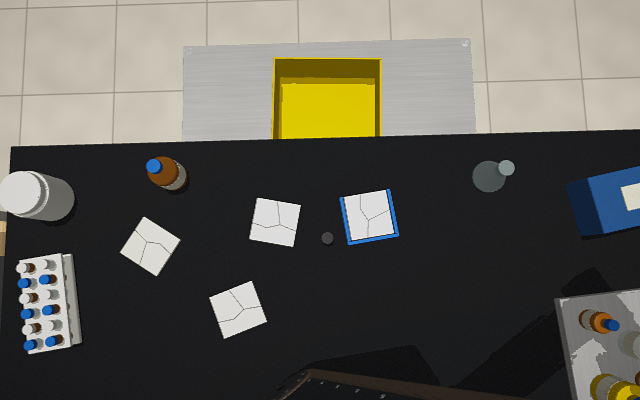

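View pics/scene0.png

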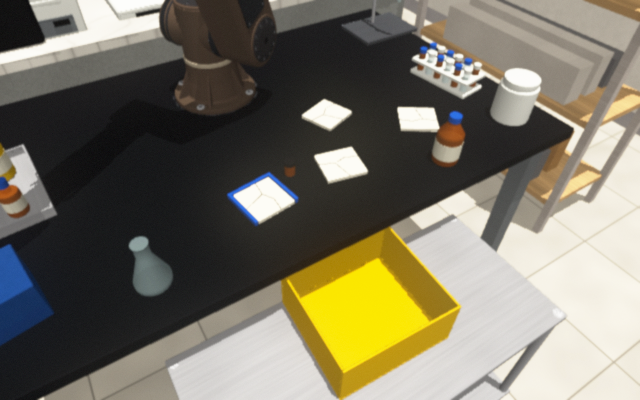

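The top view shows the holder and its tile at (369,217), open toward the edge at row ~137. The bin mouth spans columns 273–382, the vial is at (327,238), and the bottle and flask stand far to the sides. The scene view agrees, with the holder at (263,197).

```bash
cat > h.py <<'E'
import numpy as np,cv2
from plant import r,eyes
def ray(n,u,v,z):
    m=eyes.camera_model(n);f=200/np.tan(np.radians(m['fov_y']/2));W=m['world_to_cam'];R=W[:3,:3]
    c=-R.T@W[:3,3];d=R.T@np.array([(u-m['cx'])/f,-(v-m['cy'])/f,-1]);return c+d*(z-c[2])/d[2]
def tile(n,im,near,rad=70,z=.01):
    hsv=cv2.cvtColor(im,cv2.COLOR_RGB2HSV)
    m=cv2.inRange(hsv,(0,0,150),(180,70,255));m=cv2.morphologyEx(m,cv2.MORPH_CLOSE,np.ones((5,5)))
    cs,_=cv2.findContours(m,cv2.RETR_EXTERNAL,cv2.CHAIN_APPROX_NONE)
    cs=[c for c in cs if 800<cv2.contourArea(c)<6000]
    c=min(cs,key=lambda c:np.linalg.norm(c[:,0].mean(0)-near))
    p=np.array([ray(n,u,v,z)[:2] for u,v in c[:,0]],np.float32)
    return cv2.minAreaRect(p)
E
python3 - <<'E'
from h import *
for n,near in(('top',(369,217)),('scene',(263,197))):
    im=eyes.capture(n);print(n,'tile',tile(n,im,near))
    hsv=cv2.cvtColor(im,cv2.COLOR_RGB2HSV)
    b=cv2.inRange(hsv,(100,120,80),(125,255,255))
    k=np.zeros_like(b);x,y=near;k[y-50:y+50,x-50:x+50]=255
    q=np.argwhere(b&k)[:,::-1];P=np.array([ray(n,u,v,.013)[:2] for u,v in q],np.float32);print('holder',cv2.minAreaRect(P))
    if n=='top':
        for u,v in((200,143),(327,138),(500,134)):print('edge',ray(n,u,v,0))
        for u,v in((273,58),(382,58),(273,138),(382,138)):print('bin',ray(n,u,v,-.05))
        print('vial',ray(n,327,238,.038))
    else:
        for u,v in((287,270),(388,231),(457,305),(345,385)):print('bin',ray(n,u,v,-.05))
        for u,v in((100,350),(390,222),(500,172)):print('edge',ray(n,u,v,0))
        print('vial',ray(n,290,176,0))
E
```

```text
top tile ((0.47498250007629395, -0.08381111919879913), (0.0993940532207489, 0.09548509865999222), 8.29041576385498)
holder ((0.47014638781547546, -0.08367635309696198), (0.10930558294057846, 0.11756422370672226), 8.699907302856445)
edge [0.65286195 0.30040768 0.        ]
edge [0.65634754 0.00457024 0.        ]
edge [ 0.65441219 -0.39430169  0.        ]
bin [ 0.87760234  0.13309886 -0.05      ]
bin [ 0.86895361 -0.13752854 -0.05      ]
bin [ 0.67351081  0.13561671 -0.05      ]
bin [ 0.66594673 -0.12935216 -0.05      ]
vial [0.42328769 0.01080275 0.038     ]
scene tile ((0.47858160734176636, -0.08409295976161957), (0.10870860517024994, 0.09880480170249939), 8.527362823486328)
holder ((0.47554463148117065, -0.08613560348749161), (0.12076162546873093, 0.12173047661781311), 8.764427185058594)
bin [ 0.63469174 -0.11532354 -0.05      ]
bin [ 0.65879344  0.1291124  -0.05      ]
bin [ 0.87665465  0.1265822  -0.05      ]
bin [ 0.89206532 -0.14600778 -0.05      ]
edge [ 0.64736869 -0.47854265  0.        ]
edge [0.67184347 0.11655993 0.        ]
edge [0.68138028 0.43977243 0.        ]
vial [0.43563904 0.00534733 0.        ]
```

Request:
step_arm([
  [-0.864,0.92,0,0.13,0],
  [-0.864,0.92,0,0.13,0],
  [-0.864,0.92,0,0.13,0],
  [-0.864,0.92,0,0.13,0],
  [-0.864,0.92,0,0.13,0],
  [-0.864,0.92,0,0.13,0],
  [-0.864,0.92,0,0.13,0],
  [-0.864,0.92,0,0.13,0],
  [-0.864,0.92,0,0.13,0],
  [-0.864,0.92,0,0.13,0],
  [-0.864,0.92,0,0.13,0],
  [-0.864,0.92,0,0.13,0],
])

```text
time_s: 1.2
tcp_pos: [0.332, -0.367, 0.2265]
eef_rot: [180.0, -0.0, -171.5]
contact_force: [0.1, -0.1, -0.4]
gripper_width: 0.0128
gripper_force: 0.0
```

Request:
step_arm([
  [-0.733,1,0.3,0,0],
  [-0.733,1,0.3,0,0],
  [-0.733,1,0.3,0,0],
  [-0.733,1,0.3,0,0],
  [-0.733,1,0.3,0,0],
  [-0.733,1,0.3,0,0],
  [-0.733,1,0.3,0,0],
  [-0.733,1,0.3,0,0],
  [-0.733,1,0.6,0,0],
  [-0.733,1,0.6,0,0],
  [-0.733,1,0.6,0,0],
  [-0.733,1,0.6,0,0],
])

```text
time_s: 2.2
tcp_pos: [0.4753, -0.0931, 0.0755]
eef_rot: [-180.0, -0.3, -171.5]
contact_force: [1.1, 0.3, 0.7]
gripper_width: 0.0003
gripper_force: 0.0
```

Request:
step_arm([
  [-0.005,0.036,0.08,0,0],
  [-0.005,0.036,0.14,0,0],
  [-0.005,0.036,0.19,0,0],
  [-0.005,0.036,0.21,0,0],
  [-0.005,0.036,0.22,0,0],
  [-0.005,0.036,0.22,0,0],
  [-0.005,0.036,0.22,0,0],
])

```text
time_s: 2.78
tcp_pos: [0.4773, -0.0831, 0.0228]
eef_rot: [-180.0, 0.1, -171.5]
contact_force: [1.1, -0.7, -0.1]
gripper_width: 0.0004
gripper_force: 0.0
```

```bash
python3 - <<'E'
from h import *
s=r.get_state();print(s['time_s'],s['tcp_pos'],s['eef_rot'],s['contact_force'])
im=eyes.capture('top');cv2.imwrite('pics/t1.png',cv2.resize(im[120:300,220:480,::-1],None,fx=3,fy=3))
E
```

```text
2.7833 [ 0.47733628 -0.08312709  0.02280084] [-1.79994818e+02  1.03494351e-01 -1.71501672e+02] [ 1.08268607 -0.67792484 -0.1100028 ]
```

View pics/t1.png

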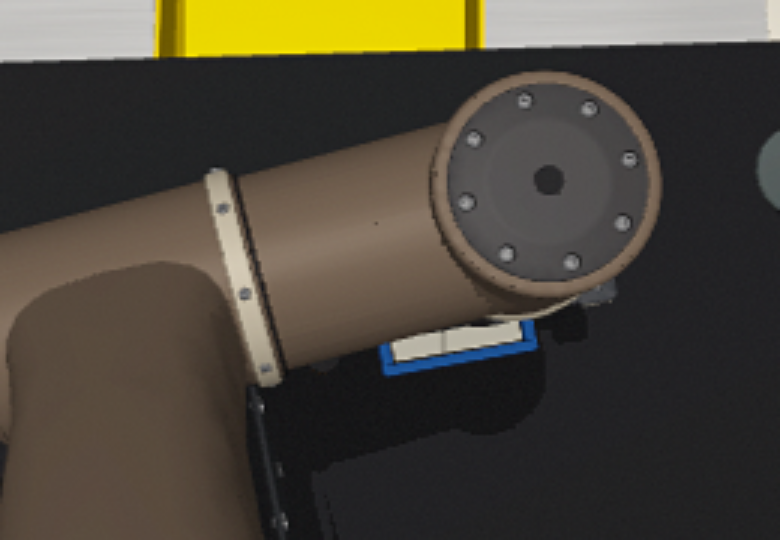

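The arm hides the tile, and only the holder's rear wall is visible, at crop (458,350). I'll descend by force feedback.

Request:
step_arm([
  [0,0,0.004,0,0],
  [0,0,0.008,0,0],
  [0,0,0.012,0,0],
  [0,0,0.016,0,0],
  [0,0,0.02,0,0],
  [0,0,0.024,0,0],
  [0,0,0.0257,0,0],
  [0,0,0.0274,0,0],
  [0,0,0.0291,0,0],
  [0,0,0.0308,0,0],
  [0,0,0.0325,0,0],
  [0,0,0.034,0,0],
])

```text
time_s: 3.83
tcp_pos: [0.4764, -0.0829, 0.013]
eef_rot: [-180.0, 0.0, -171.5]
contact_force: [0.6, -0.3, -0.1]
gripper_width: 0.0001
gripper_force: 0.0
```

Request:
step_arm([
  [0,0,0.0015,0,0],
  [0,0,0.003,0,0],
  [0,0,0.0045,0,0],
  [0,0,0.006,0,0],
])

```text
time_s: 4.17
tcp_pos: [0.4764, -0.0829, 0.0115]
eef_rot: [180.0, -0.0, -171.5]
contact_force: [0.9, -0.2, 0.2]
gripper_width: 0.0004
gripper_force: 0.0
```

Request:
step_arm([
  [0,0,0.0015,0,0],
  [0,0,0.003,0,0],
  [0,0,0.0045,0,0],
])

```text
time_s: 4.42
tcp_pos: [0.4764, -0.0829, 0.0104]
eef_rot: [-180.0, 0.0, -171.5]
contact_force: [0.1, -0.2, -0.3]
gripper_width: 0.0003
gripper_force: 0.0
```

Request:
step_arm([
  [0,0,0.0015,0,0],
  [0,0,0.003,0,0],
])

```text
time_s: 4.58
tcp_pos: [0.4765, -0.0829, 0.0102]
eef_rot: [-180.0, 0.0, -171.5]
contact_force: [-3.0, 1.9, 15.0]
gripper_width: 0.0004
gripper_force: 7.5
```

Request:
step_arm([
  [0,0,-0.0006,0,0],
])

```text
time_s: 4.67
tcp_pos: [0.4764, -0.0829, 0.0103]
eef_rot: [-180.0, 0.0, -171.5]
contact_force: [-1.1, -0.3, 4.5]
gripper_width: 0.0008
gripper_force: 2.4
```

Request:
step_arm([
  [0,0,0.0002,0,0],
  [0,0,0.0002,0,0],
])

```text
time_s: 4.83
tcp_pos: [0.4765, -0.0829, 0.0103]
eef_rot: [-180.0, 0.0, -171.5]
contact_force: [-2.2, 0.8, 7.3]
gripper_width: 0.0004
gripper_force: 3.9
```

Request:
step_arm([
  [-0.005,0,0,0,0],
  [-0.012,0,0,0,0],
  [-0.02,0,0,0,0],
])

```text
time_s: 5.08
tcp_pos: [0.4808, -0.0824, 0.0103]
eef_rot: [-180.0, -0.1, -171.5]
contact_force: [-2.7, -1.3, 8.2]
gripper_width: 0.0003
gripper_force: 4.6
```

Request:
step_arm([
  [-0.01,0,0,0,0],
  [-0.02,0,0,0,0],
  [-0.03,0,0,0,0],
  [-0.04,0,0,0,0],
])

```text
time_s: 5.42
tcp_pos: [0.4909, -0.0809, 0.0103]
eef_rot: [-180.0, -0.0, -171.5]
contact_force: [-2.8, -0.9, 9.3]
gripper_width: 0.0
gripper_force: 4.7
```

Request:
step_arm([
  [-0.012,0,0,0,0],
  [-0.024,0,0,0,0],
  [-0.036,0,-0.0001,0,0],
  [-0.048,0,-0.0001,0,0],
  [-0.06,0,-0.0002,0,0],
])

```text
time_s: 5.83
tcp_pos: [0.5057, -0.0787, 0.0103]
eef_rot: [-180.0, -0.0, -171.5]
contact_force: [-2.7, -0.8, 7.8]
gripper_width: 0.0005
gripper_force: 4.0
```

Request:
step_arm([
  [-0.012,0,0,0,0],
  [-0.024,0,0,0,0],
  [-0.036,0,0,0,0],
  [-0.048,0,0,0,0],
  [-0.06,0,-0.0001,0,0],
  [-0.07,0,-0.0001,0,0],
  [-0.08,0,-0.0001,0,0],
])

```text
time_s: 6.42
tcp_pos: [0.5255, -0.0757, 0.0103]
eef_rot: [-180.0, -0.0, -171.5]
contact_force: [-2.4, -1.0, 8.3]
gripper_width: 0.0002
gripper_force: 3.9
```

Request:
step_arm([
  [-0.012,0,0,0,0],
  [-0.024,0,0,0,0],
  [-0.036,0,0,0,0],
  [-0.048,0,-0.0001,0,0],
  [-0.06,0,-0.0001,0,0],
  [-0.07,0,-0.0001,0,0],
  [-0.08,0,-0.0002,0,0],
  [-0.09,0,-0.0002,0,0],
  [-0.1,0,-0.0002,0,0],
])

```text
time_s: 7.17
tcp_pos: [0.5502, -0.072, 0.0103]
eef_rot: [-180.0, -0.0, -171.5]
contact_force: [-3.6, -0.5, 6.7]
gripper_width: 0.0003
gripper_force: 3.4
```

Request:
step_arm([
  [-0.012,0,0,0,0],
  [-0.024,0,0,0,0],
  [-0.036,0,0,0,0],
  [-0.048,0,0,0,0],
  [-0.06,0,0,0,0],
  [-0.07,0,0,0,0],
  [-0.08,0,0,0,0],
])

```text
time_s: 7.75
tcp_pos: [0.5701, -0.069, 0.0103]
eef_rot: [-180.0, -0.0, -171.5]
contact_force: [-2.6, -0.8, 6.4]
gripper_width: 0.0001
gripper_force: 3.4
```

Request:
step_arm([
  [-0.012,0,0,0,0],
  [-0.024,0,0,0,0],
  [-0.036,0,0,0,0],
  [-0.048,0,0,0,0],
  [-0.06,0,0,0,0],
  [-0.07,0,0,0,0],
  [-0.08,0,0,0,0],
  [-0.085,0,0,0,0],
])

```text
time_s: 8.42
tcp_pos: [0.5913, -0.0659, 0.0103]
eef_rot: [-180.0, -0.0, -171.5]
contact_force: [-3.6, 0.2, 7.3]
gripper_width: 0.0005
gripper_force: 3.5
```

```bash
python3 - <<'E'
from h import *
im=eyes.capture('scene');cv2.imwrite('pics/s2.png',cv2.resize(im[130:330,150:450,::-1],None,fx=2.5,fy=2.5))
E
```

```text
(no output)
```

View pics/s2.png

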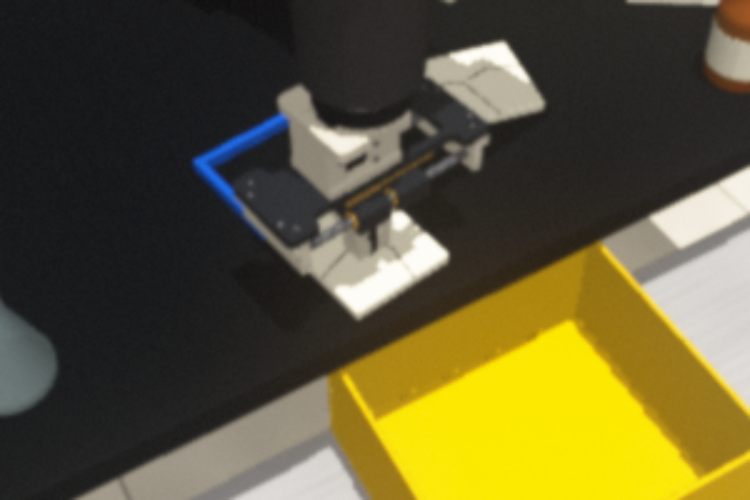

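The tile follows under the fingers. Its front corners are at crop (360,318) and (447,258), still short of the bench edge.

```bash
python3 - <<'E'
from h import *
a=ray('scene',294,257.2,.01)[:2];b=ray('scene',328.8,233.2,.01)[:2];d=b-a
print(a,b,np.linalg.norm(d),np.degrees(np.arctan2(-d[0],d[1])))
n=np.array([d[1],-d[0]])/np.linalg.norm(d);print((a+b)/2-.05*n)
E
```

```text
[ 0.65399779 -0.10799157] [ 0.6376877  -0.01662368] 0.09281223486284144 10.12126814395302
[ 0.59662084 -0.07109424]
```

Request:
step_arm([
  [-0.0015,0.01,0,0,0],
  [-0.003,0.02,0,0,0],
  [-0.0045,0.03,0,0,0],
  [-0.006,0.04,0,0,0],
])

```text
time_s: 8.8
tcp_pos: [0.5918, -0.0555, 0.0103]
eef_rot: [-180.0, 0.0, -171.5]
contact_force: [0.6, -3.3, 4.9]
gripper_width: 0.0004
gripper_force: 2.7
```

Request:
step_arm([
  [-0.0015,0.01,0,0,0],
  [-0.003,0.02,0,0,0],
  [-0.0045,0.03,0,0,0],
  [-0.006,0.04,0,0,0],
])

```text
time_s: 9.13
tcp_pos: [0.5918, -0.0453, 0.0103]
eef_rot: [-180.0, 0.0, -171.5]
contact_force: [0.1, -2.4, 5.4]
gripper_width: 0.0005
gripper_force: 2.7
```

Low; I'll add a little pressure.

Request:
step_arm([
  [-0.0015,0.01,0.0001,0,0],
  [-0.003,0.02,0.0002,0,0],
  [-0.0045,0.03,0.0003,0,0],
  [-0.006,0.04,0.0003,0,0],
  [-0.0075,0.05,0.0003,0,0],
  [-0.009,0.06,0.0003,0,0],
])

```text
time_s: 9.63
tcp_pos: [0.5919, -0.0301, 0.0103]
eef_rot: [-180.0, 0.1, -171.5]
contact_force: [-0.3, -3.0, 6.6]
gripper_width: 0.0006
gripper_force: 2.9
```

Request:
step_arm([
  [-0.0015,0.01,0,0,0],
  [-0.003,0.02,0,0,0],
  [-0.0045,0.03,0,0,0],
  [-0.006,0.04,0,0,0],
  [-0.0075,0.05,0,0,0],
  [-0.009,0.06,0,0,0],
  [-0.011,0.07,0,0,0],
  [-0.013,0.08,0,0,0],
])

```text
time_s: 10.3
tcp_pos: [0.592, -0.0099, 0.0103]
eef_rot: [-180.0, 0.0, -171.5]
contact_force: [-0.3, -3.8, 6.1]
gripper_width: 0.0007
gripper_force: 3.1
```

Request:
step_arm([
  [-0.01,-0.0015,0,0,0],
  [-0.02,-0.003,0,0,0],
  [-0.03,-0.0045,0,0,0],
  [-0.04,-0.006,0,0,0],
  [-0.05,-0.0075,0,0,0],
  [-0.06,-0.009,0,0,0],
  [-0.07,-0.0105,0,0,0],
  [-0.08,-0.012,0,0,0],
])

```text
time_s: 10.97
tcp_pos: [0.6115, -0.0098, 0.0103]
eef_rot: [180.0, -0.0, -171.5]
contact_force: [-2.9, -0.1, 8.6]
gripper_width: 0.0007
gripper_force: 4.6
```

Request:
step_arm([
  [-0.01,-0.0015,0,0,0],
  [-0.02,-0.003,0,0,0],
  [-0.03,-0.0045,0,0,0],
  [-0.04,-0.006,0,0,0],
  [-0.05,-0.0075,0,0,0],
  [-0.06,-0.009,0,0,0],
  [-0.07,-0.0105,0,0,0],
  [-0.08,-0.012,0,0,0],
  [-0.08,-0.012,0,0,0],
])

```text
time_s: 11.72
tcp_pos: [0.6323, -0.0097, 0.0103]
eef_rot: [-180.0, 0.0, -171.5]
contact_force: [-1.8, -1.6, 7.4]
gripper_width: 0.0005
gripper_force: 3.9
```

Request:
step_arm([
  [0,0,-0.02,0,0],
  [0,0,-0.08,0,0],
  [0,0,-0.13,0,0],
  [0.05,0,-0.13,0,40],
  [0.12,0,-0.13,0,40],
  [0.2,0,-0.13,0,40],
  [0.26,0,-0.13,0,40],
  [0.3,0,-0.13,0,40],
  [0.3,0,-0.13,0,40],
  [0.3,0,-0.13,0,40],
])

```text
time_s: 12.55
tcp_pos: [0.5582, -0.0209, 0.0427]
eef_rot: [180.0, 0.0, -171.5]
contact_force: [0.2, -0.6, -0.3]
gripper_width: 0.0382
gripper_force: 0.0
```

```bash
python3 - <<'E'
from h import *
s=r.get_state();print(s['time_s'],s['tcp_pos'],s['contact_force'])
im=eyes.capture('scene');cv2.imwrite('pics/s3.png',cv2.resize(im[130:330,150:450,::-1],None,fx=2.5,fy=2.5))
E
```

```text
12.55 [ 0.55817049 -0.02089967  0.04267688] [ 0.18076614 -0.57347407 -0.29551652]
```

View pics/s3.png

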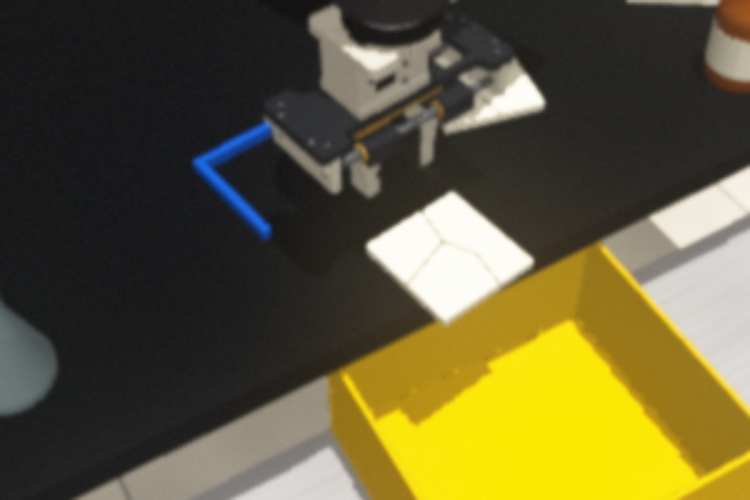

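The tile lies flat at crop (450,258), overhanging the edge. The fingers are behind it at (400,178), clear of the holder.

```bash
python3 - <<'E'
from h import *
for c in((367,245),(452,192),(532,262),(447,322)):print(ray('scene',150+c[0]/2.5,130+c[1]/2.5,.01))
E
```

```text
[ 0.59161898 -0.06576014  0.01      ]
[0.57715419 0.02758915 0.01      ]
[0.67715342 0.04052681 0.01      ]
[ 0.69236412 -0.05190124  0.01      ]
```

Request:
step_arm([
  [0,0,0.03,0,40],
  [0,0,0.07,0,40],
  [0,0,0.1,0,40],
  [0,0,0.125,0,40],
  [0,0,0.14,0,40],
  [0,0,0.147,0,40],
  [0,0,0.147,0,40],
])

```text
time_s: 13.18
tcp_pos: [0.5576, -0.0213, 0.0048]
eef_rot: [-180.0, -0.1, -171.5]
contact_force: [0.1, 0.5, 0.3]
gripper_width: 0.0401
gripper_force: 0.0
```

Request:
step_arm([
  [-0.01,0,0,0,40],
  [-0.02,0,0,0,40],
  [-0.027,0,0,0,40],
  [-0.031,0,0,0,40],
  [-0.034,0,0,0,40],
  [-0.037,0,0,0,40],
  [-0.04,0,0,0,40],
  [-0.043,0,0,0,40],
  [-0.046,0,0,0,40],
  [-0.049,0,0,0,40],
  [-0.052,0,0,0,40],
  [-0.055,0,0,0,40],
])

```text
time_s: 14.18
tcp_pos: [0.5715, -0.0191, 0.0056]
eef_rot: [-180.0, -0.0, -171.5]
contact_force: [-0.8, -0.6, 0.2]
gripper_width: 0.04
gripper_force: 0.3
```

Request:
step_arm([
  [-0.004,0,0,0,40],
  [-0.008,0,0,0,40],
  [-0.012,0,0,0,40],
  [-0.016,0,0,0,40],
  [-0.02,0,0,0,40],
  [-0.024,0,0,0,40],
  [-0.028,0,0,0,40],
  [-0.032,0,0,0,40],
])

```text
time_s: 14.85
tcp_pos: [0.5795, -0.0179, 0.0056]
eef_rot: [180.0, -0.0, -171.5]
contact_force: [-1.4, -0.9, 0.7]
gripper_width: 0.0398
gripper_force: 0.4
```

Request:
step_arm([
  [-0.006,0,0,0,40],
  [-0.012,0,0,0,40],
  [-0.018,0,0,0,40],
  [-0.024,0,0,0,40],
  [-0.03,0,0,0,40],
  [-0.036,0,0,0,40],
  [-0.042,0,0,0,40],
  [-0.048,0,0,0,40],
  [-0.054,0,0,0,40],
  [-0.06,0,0,0,40],
])

```text
time_s: 15.68
tcp_pos: [0.5944, -0.0157, 0.0056]
eef_rot: [180.0, -0.0, -171.5]
contact_force: [-0.5, -0.1, -0.4]
gripper_width: 0.0403
gripper_force: 0.4
```

Request:
step_arm([
  [-0.006,0,0,0,40],
  [-0.012,0,0,0,40],
  [-0.018,0,0,0,40],
  [-0.024,0,0,0,40],
  [-0.03,0,0,0,40],
  [-0.036,0,0,0,40],
  [-0.042,0,0,0,40],
  [-0.048,0,0,0,40],
])

```text
time_s: 16.35
tcp_pos: [0.6063, -0.0139, 0.0056]
eef_rot: [-180.0, 0.0, -171.5]
contact_force: [-0.6, -0.1, -0.3]
gripper_width: 0.0399
gripper_force: 0.6
```

```bash
python3 - <<'E'
from h import *
im=eyes.capture('scene');cv2.imwrite('pics/s4.png',cv2.resize(im[130:390,150:470,::-1],None,fx=2.2,fy=2.2))
E
```

```text
(no output)
```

View pics/s4.png

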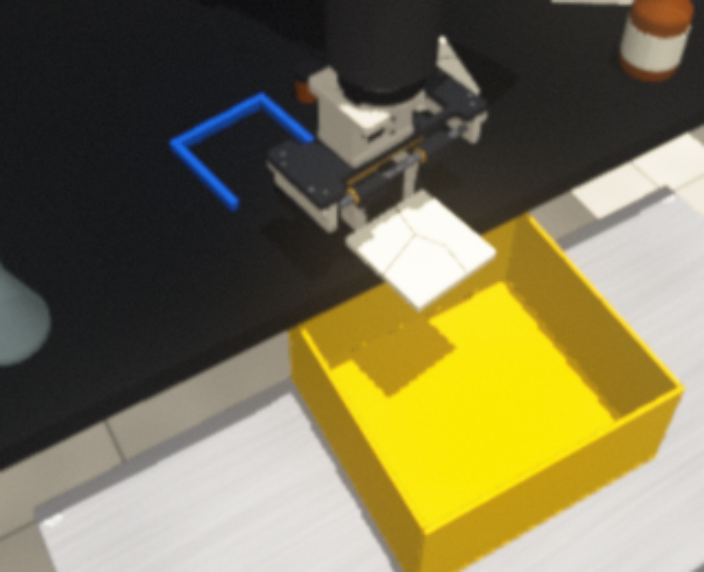

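The tile at crop (420,250) hangs well over the edge, with the fingers against its rear. I'll keep pushing slowly.

Request:
step_arm([
  [-0.006,0,0,0,40],
  [-0.012,0,0,0,40],
  [-0.018,0,0,0,40],
  [-0.024,0,0,0,40],
  [-0.03,0,0,0,40],
  [-0.036,0,0,0,40],
  [-0.042,0,0,0,40],
  [-0.048,0,0,0,40],
  [-0.054,0,0,0,40],
  [-0.06,0,0,0,40],
])

```text
time_s: 17.23
tcp_pos: [0.6212, -0.0117, 0.0056]
eef_rot: [180.0, 0.0, -171.5]
contact_force: [0.8, 0.4, -0.2]
gripper_width: 0.0401
gripper_force: 0.0
```

Request:
step_arm([
  [-0.006,0,0,0,40],
  [-0.012,0,0,0,40],
  [-0.018,0,0,0,40],
  [-0.024,0,0,0,40],
  [-0.03,0,0,0,40],
  [-0.036,0,0,0,40],
  [-0.042,0,0,0,40],
  [-0.048,0,0,0,40],
  [-0.054,0,0,0,40],
  [-0.06,0,0,0,40],
])

```text
time_s: 18.07
tcp_pos: [0.6359, -0.0095, 0.0056]
eef_rot: [180.0, -0.0, -171.5]
contact_force: [0.2, -0.2, -0.2]
gripper_width: 0.04
gripper_force: 0.0
```

```bash
python3 - <<'E'
from h import *
im=eyes.capture('scene');cv2.imwrite('pics/s5.png',cv2.resize(im[130:390,150:470,::-1],None,fx=2.2,fy=2.2))
E
```

```text
(no output)
```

View pics/s5.png

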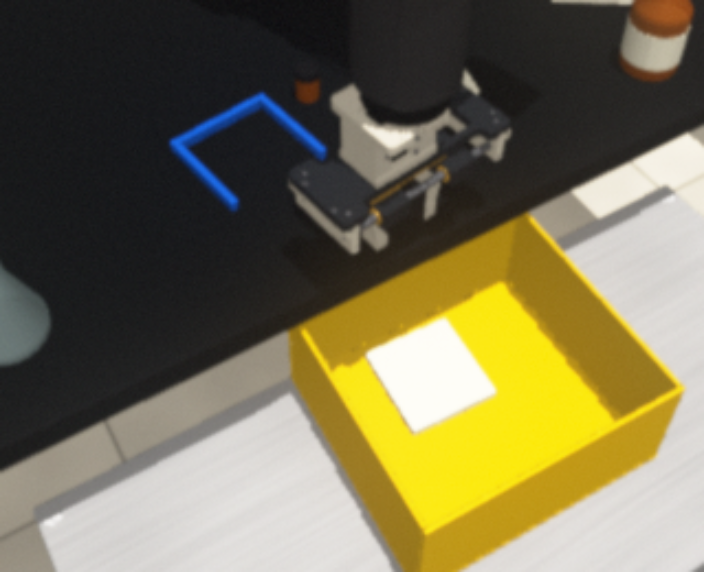

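The tile lies flat in the bin at crop (430,375), and the vial, bottle and flask are where they stood. I'll raise the arm and hand in.

Request:
step_arm([
  [0,0,-0.1,0,40],
  [0,0,-0.2,0,40],
  [0,0,-0.3,0,40],
  [0,0,-0.4,0,40],
  [0,0,-0.4,0,40],
  [0,0,-0.4,0,40],
  [0,0,-0.4,0,40],
  [0,0,-0.4,0,40],
])

```text
time_s: 18.78
tcp_pos: [0.635, -0.0096, 0.1045]
eef_rot: [180.0, -0.1, -171.5]
contact_force: [1.2, -0.2, 0.6]
gripper_width: 0.04
gripper_force: 0.0
```

```bash
python3 -c "
from plant import r,workorder
print(r.get_state()['tcp_pos']);print(workorder.close_job())"
```

```text
[ 0.63500177 -0.00959451  0.1044754 ]
the job is handed in; nothing more can be done
None
```

The tile was slid out of the holder and pushed off the edge, and it lies flat in the yellow bin; the highest force reading was about 15 N, the bystanders looked unmoved, and the job was handed in at about 19 s (no verdict was returned).

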